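# Close the vacuum trap: lid home, clamp bar clipped

### The arm

A 6-joint arm with a two-finger parallel gripper is mounted at the origin on the work surface. World frame = base frame: x ahead of the robot, y to its left, z up, the work surface at z = 0. Lengths are in mm, angles in rad, forces in N, time in s.
With the tool pointing down it reaches from about 275 to 1000 mm from the base axis. Payload 8.4 kg.
Tool frame: the origin (TCP) lies on the centre line of the jaws, within the pads' length; the fingertips stand 25 mm ahead of it and the grasp point (between the pads) lies 6 mm ahead of it; z points along the fingers, x is the direction in which the jaws open and shut, and the axes are right-handed (so a half turn about z gives the same grasp; the last joint's range is limited). The gripper opens to 85 mm and grips with 20 to 120 N. Pads are 22 mm wide; open, the fingers measure 114 mm over their backs; the gripper's body (76 mm by 85 mm) begins 54 mm behind the grasp point. The pads swing forward as they close: fully open they stand 13 mm farther back than shut.
Start: joints at [1.134, 0.353, 1.633, -0, 1.155, -0.002], TCP at [263.267, 566.85, 256.281] pointing down, gripper open.
Joint ranges: [-2.63, 2.63], [-0.92, 2.1], [0.06, 2.66], [-1.3, 4.44], [0, 2.69], [-3.02, 3.02]. Speed limits (rad/s): [2.22, 2.22, 2.79, 3.14, 3.14, 3.14].

### API

Orientations are given as [roll, pitch, yaw] about the fixed x, y, z axes, in that order (R = Rz(yaw) Ry(pitch) Rx(roll)).
In Python, from rig import r gives the robot as it stands. The module is installed in compiled form; this text tells all that it offers.
- The arm moves only by the tool jog_arm, never from a script. Its argument "deltas" is a list of rows, each an object with "gripper": the gripper command: -1 is fully open, 1 is shut, values between are in proportion; "translation": the shift along the world's x, y, z in units of 10 cm (1.0 is 10 cm), a list of three; "dr": the turn, a rotation vector about the world's x, y, z in units of pi/2 rad (1.0 is pi/2 rad), a list of three. In form: [{"gripper": gripper, "translation": [x, y, z], "dr": [wx, wy, wz]}, ...]. A call has 1 to 12 rows; each row shifts and turns the commanded pose from where the row before left it; what a row does not reach is not made up. A row lasts 1/12 s, in which the tool goes at most 41.7 mm and 7.16 degrees, less where a joint would pass 70% of its speed; a pose out of reach is approached as far as the arm can. A call with a number of a shift or a turn outside -1 to 1 is refused whole. A call with a gripper value outside its range is refused whole. The fingers move at their own pace and stop on an object; "squeeze" is the grip in N (left out, the last holds). Time passes only in rows, so rows that do not move let the fingers close. It gives the time, the measured TCP pose, the force and the opening at its end, in the units of the state.
- r.sense(): the state, without advancing time (a new reading comes with each control period).
- r.grab_frame(name): name is "side" or "top" or "wrist"; returns the picture (384x512x3 uint8, blue, green, red); there is no depth.
- r.calibration(name): a dict with "mtx" (3x3 intrinsics, pixels), "world_from_camera" (4x4, takes a point from camera to world coordinates). Camera axes: x right, y down, z forward; pixel columns grow to the right and rows downward; lengths in mm; the calibration is good to about 2 mm. A picture is of the moment at which its call begins: read the wrist's pose just before it. calibration takes no time and is no camera call; for the wrist camera it gives the pose at the moment of the call.
- r.sign_off(): hands the job in, once; it reports no verdict.
The state is a dict: "clock": time; "qpos": joint angles; "qvel": joint speeds; "joint_efforts": joint torques, N m; "eef_pos": TCP position; "tcp_rot": TCP orientation; "contact_force": force on the tool from outside, world axes, zero at the start; "wrist_torque": the same for the moment, N m; "opening": opening from 0.0 (shut) to 1.0 (fully open).
Only numpy, scipy, OpenCV 4.12 (cv2) and the standard library are available. Lean on these libraries where they do the work, as an engineer would, in place of code of your own. Each camera call takes 0.05 s, during which the arm holds its last target. There are 200 camera calls.

### The job

Close the vacuum trap pot. First, with the red clamp bar still standing open, press the metal lid straight down until it is fully home and no orange shows under it; then swing the bar over onto the lid and press its free end down until the sprung steel hook clips under the brass pin. Leave the lid home, the bar clipped down, and everything else standing where it is.

Things in the scene. Friction and masses are not known exactly. Their poses are not given: they have to be found in the camera images.
- pot: White round pot, 100 mm diameter, on a 150 x 150 x 12 mm base plate bolted to the bench. Dark collar of 106 mm diameter, its top 73 mm above the bench. Origin: centre of the base's underside, on the lid's axis; z up; +y points to the clamp bar's hinge, -y to the catch pin. A brass nozzle (45 mm up) reaches 85 mm to -x.
- lid (a joint): How far the lid stands proud of its seat, m: 0 = fully home on the collar, up to 0.014 = up. The lid moves only straight up and down; its gasket is tight: it takes about 8 N to press down and stays where it is left. An orange band under the lid shows as long as it is proud.
- lid_top (a point): Centre of the upper face of the aluminium lid (96 mm diameter disc, 12 mm thick, blue 40 mm spot in its middle; 86 mm above the bench when home).
- bar (a joint): Angle of the red clamp bar, rad: 0 = closed, lying level across the lid; 1.57 = straight up; up to 2.1 = leaning back, away from the lid. Slightly stiff: it stays where left near upright, sinks slowly by its weight when well past it. Coming down, the hook stops on the pin at about 0.1; pressing the free end with about 8 N clips it.
- bar_hinge (a point): Axis of the bar's hinge, in a small steel fork on the pot's +y side: 62 mm from the pot's axis, 94 mm above the bench. The axis is parallel to the pot's x.
- bar_tip (a point): Middle of the press pad (30 mm wide, 22 mm long) at the bar's free end, on the face that is on top when closed (facing away from the pot when open), 131 mm from the hinge axis. The bar is 8 mm thick, 18 mm wide, and ends 142 mm from the hinge axis. Closed, this point is 98 mm above the bench, 69 mm from the pot's axis on its -y side.
- hook (a joint): Angle of the steel hook (20 mm wide, 35 mm long) hung under the bar's free end, rad: 0 = at rest, square to the bar; it springs outward by about 0.12 while it passes the pin, then back to 0.
- catch (a point): Middle of the brass catch pin (8 mm thick, 28 mm long, parallel to the pot's x), 62 mm from the pot's axis on its -y side, 70 mm above the bench.
- jar: Bystander near the pot: small amber jar, blue cap, 42 mm diameter, 50 mm high; origin under its centre.
- seal: Bystander near the pot: green rubber ring, 44 mm outside diameter, 8 mm high; origin under its centre.
- bottle: Bystander: amber bottle, red cap, 70 mm diameter, 150 mm high; origin under its centre.
- beaker: Bystander: glass beaker, 76 mm diameter, 90 mm high; origin under its centre.
- flask: Bystander: stoppered round flask on a cork stand, 84 mm diameter, 133 mm high; origin under its centre.
- wrench: Bystander: 150 mm wrench lying flat; origin on the bench under its middle.
- tray: Bystander: blue open tray, 140 x 100 x 35 mm; origin under its centre.
Things that resemble listed ones, but are neither listed nor needed, are in the scene too. There is more than one size of the pot; the job needs the larger.

How it is judged (in metres and radians):
On the way:
1. the lid is pressed fully home (within 1.5 mm) while the bar still stands open (value of joint lid below 0.0015 m and value of joint bar above 1.2 rad), for 0.2 s.
At the end, for the whole second after the job is handed in: The lid is home (less than 1.5 mm proud), the bar lies closed across it (under 0.03 rad) and the hook has sprung back under the pin (under 0.06 rad) (value of joint lid below 0.0015 m and value of joint bar below 0.03 rad and value of joint hook below 0.06 rad); the robot touches nothing.
It fails at once if a bystander (jar, ring, bottle, beaker, flask, wrench or tray) is knocked over or shifted by more than 30 mm (distance of any of jar, seal, bottle, beaker, flask, wrench, tray from where it was at the start of the episode above 0.03 m).
It also fails if it takes over 48 s, if anything falls off the work surface, if the arm or the gripper's body presses on something with over 40 N, if the wrist force passes 120 N, or if a joint passes its speed limit or range.

## Working session

There is one attempt and no reset: what is moved stays moved. The work goes in short steps, Python scripts to look and compute and a tool call to move; the robot and the scene stay as the last step left them, time stands still between calls to the robot, and variables do not carry over. Pictures are saved under pics/ and viewed, about 8 in all and at most 12, crops included, and the job is handed in when it is done.

Besides the shell and the picture viewer there is one more tool, called after "Emit:" as name(argument=value, ...) on one line, values as JSON. jog_arm: Moves the arm, as the interface text tells. Shifts and turns lie within -1 to 1; 1 stands for 10 cm of shift or pi/2 rad of turn. Its arguments: {"type":"object","properties":{"deltas":{"type":"array"},"squeeze":{"type":"number"}},"required":["deltas"]}

```bash
mkdir -p pics
python3 - <<'E'
from rig import r
import cv2,numpy as np
for n in("top","side"):
    im=r.grab_frame(n); cv2.imwrite(f"pics/{n}0.png",cv2.resize(im,(800,600),interpolation=cv2.INTER_CUBIC)); cv2.imwrite(f"{n}_raw.png",im)
    c=r.calibration(n); np.savez(n,**c); print(n,np.round(c["mtx"],1).tolist(),np.round(c["world_from_camera"],3).tolist())
s=r.sense(); print(s)
E
```

```text
top [[484.5, 0.0, 255.7], [0.0, 484.5, 184.1], [0.0, 0.0, 1.0]] [[-0.034, -0.974, 0.222, 246.169], [-0.999, 0.033, -0.006, 5.597], [-0.002, -0.222, -0.975, 1440.125], [0.0, 0.0, 0.0, 1.0]]
side [[464.7, 0.0, 255.4], [0.0, 464.7, 188.1], [0.0, 0.0, 1.0]] [[0.967, -0.174, 0.189, 318.472], [-0.256, -0.618, 0.743, -826.278], [-0.013, -0.767, -0.642, 797.18], [0.0, 0.0, 0.0, 1.0]]
{'clock': 0.1, 'qpos': array([ 1.13359064e+00,  3.53562835e-01,  1.63407973e+00,  1.17051968e-05,
        1.15520372e+00, -2.42436885e-03]), 'qvel': array([ 0.00064112, -0.00037255, -0.00194954, -0.00040553, -0.00032403,
        0.00014389]), 'joint_efforts': array([ 2.36015949e-04, -6.06365991e+01, -3.42817891e+01,  7.09430697e-05,
        4.06204621e-03,  6.04225397e-05]), 'eef_pos': array([263.09541393, 566.47651777, 255.63822078]), 'tcp_rot': array([-3.14157891e+00,  1.25359713e-03,  1.13601028e+00]), 'contact_force': array([0.02359548, 0.0907094 , 0.07440013]), 'wrist_torque': array([0.04230058, 0.01073031, 0.01686707]), 'opening': 1.0020056918321822}
```

View pics/top0.png

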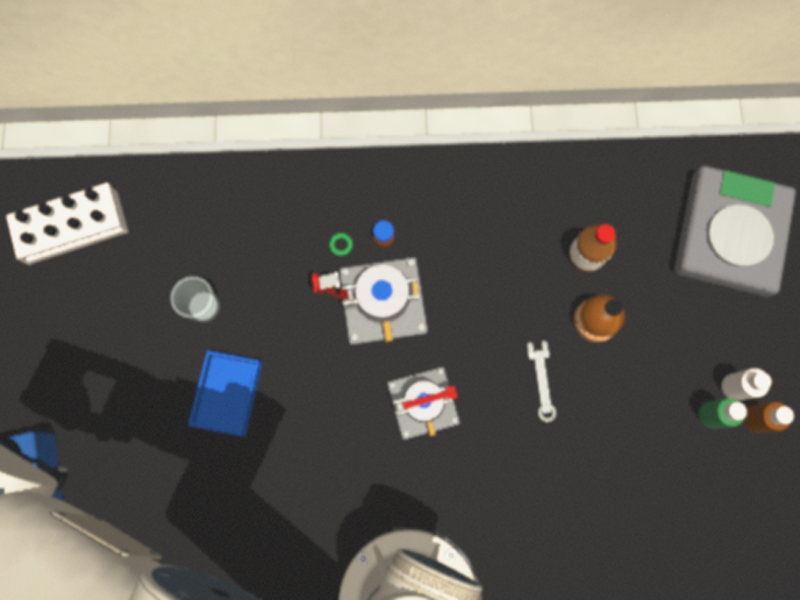

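View pics/side0.png

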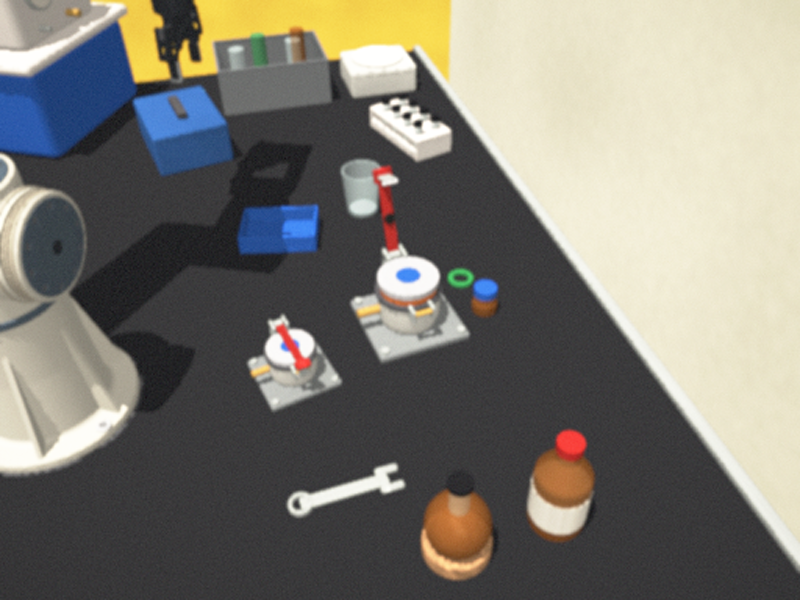

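The top view shows the large pot at about (382,290), with its bar standing open towards +y, its tip at (317,283) and its nozzle facing the robot. The jar (384,232) and ring (341,244) stand behind it. The small pot at (424,400) is a decoy. The side view confirms this, with the orange band visible.

```bash
cat > h.py <<'E'
import cv2,numpy as np
def ray(c,uv):
    W=c["world_from_camera"];d=W[:3,:3]@np.linalg.solve(c["mtx"],[uv[0],uv[1],1.]);return W[:3,3],d/np.linalg.norm(d)
def onz(c,uv,z):
    o,d=ray(c,uv);return o+d*(z-o[2])/d[2]
def tri(a,b):
    (o,d),(p,e)=a,b;s=np.linalg.lstsq(np.c_[d,-e],p-o,rcond=None)[0];A=o+s[0]*d;B=p+s[1]*e;return (A+B)/2,np.linalg.norm(A-B)
def blobs(m,mn=8):
    n,l,s,c=cv2.connectedComponentsWithStats(m.astype(np.uint8));return [(s[i].tolist(),c[i].round(1).tolist()) for i in range(1,n) if s[i,4]>=mn]
def hsv(im,lo,hi):return cv2.inRange(cv2.cvtColor(im,cv2.COLOR_BGR2HSV),np.array(lo),np.array(hi))>0
E
python3 - <<'E'
from h import *
C={n:dict(np.load(n+".npz")) for n in("top","side")};I={n:cv2.imread(n+"_raw.png") for n in C}
box={"top":(190,155,285,225),"side":(215,100,325,235)}
for n in C:
    x0,y0,x1,y1=box[n];im=I[n][y0:y1,x0:x1]
    for k,m in dict(blue=hsv(im,(100,120,100),(125,255,255)),red=hsv(im,(0,150,70),(6,255,255))|hsv(im,(174,150,70),(180,255,255)),brass=hsv(im,(10,120,120),(28,255,255)),green=hsv(im,(50,100,60),(85,255,255))).items():
        print(n,k,[([b[0][0]+x0,b[0][1]+y0]+b[0][2:],[b[1][0]+x0,b[1][1]+y0]) for b in blobs(m)])
# base plate corners in top
im=I["top"];g=(hsv(im,(0,0,110),(180,60,255)));g[:155]=0;g[225:]=0;g[:,:219]=0;g[:,285:]=0
P=np.argwhere(g)[:,::-1].astype(np.float32);rr=cv2.minAreaRect(P);b=cv2.boxPoints(rr);w=np.array([onz(C["top"],p,12) for p in b]);print(b.round(1).tolist(),w.round(1).tolist(),w.mean(0))
for i in range(4):
    e=w[(i+1)%4]-w[i];print(np.linalg.norm(e).round(1),np.degrees(np.arctan2(e[1],e[0])).round(1))
s=.64
for nm,z in(("spot",98),):print(nm,onz(C["top"],(382*s,290*s),z),onz(C["side"],(408*s,275*s),z))
print(tri(ray(C["top"],(382*s,290*s)),ray(C["side"],(408*s,275*s))))
print("tip",tri(ray(C["top"],(317*s,283*s)),ray(C["side"],(382*s,173*s))))
print("jar",onz(C["top"],(384*s,232*s),50),"ring",onz(C["top"],(341*s,244*s),8))
for n in C:
    x0,y0,x1,y1=box[n]; cv2.imwrite(f"pics/{n}c.png",cv2.resize(I[n][y0:y1,x0:x1],None,fx=5,fy=4 if n=="side" else 5,interpolation=2))
E
```

```text
top blue [([238, 180, 13, 12, 117], [243.9, 185.4])]
top red [([199, 175, 23, 16, 103], [208.2, 183.8])]
top brass [([264, 181, 3, 7, 16], [265.2, 183.8]), ([245, 206, 6, 13, 54], [247.6, 211.9])]
top green [([211, 155, 15, 9, 81], [218.0, 159.0])]
side blue [([254, 172, 14, 8, 92], [260.6, 175.6]), ([302, 178, 17, 14, 191], [310.3, 184.5])]
side red [([239, 106, 13, 34, 185], [245.8, 123.9]), ([246, 141, 9, 19, 125], [249.8, 150.4])]
side brass [([245, 189, 31, 7, 52], [260.7, 192.4]), ([302, 192, 15, 8, 72], [308.5, 195.6]), ([229, 196, 14, 7, 51], [235.3, 198.9]), ([267, 197, 9, 5, 30], [270.9, 199.2])]
side green [([286, 172, 18, 13, 163], [294.3, 177.6])]
[[215.60000610351562, 171.5], [266.20001220703125, 163.89999389648438], [273.6000061035156, 212.8000030517578], [223.0, 220.39999389648438]] [[615.3, 117.6, 12.0], [633.9, -37.2, 12.0], [482.4, -53.2, 12.0], [464.7, 98.1, 12.0]] [549.05704072  31.32073706  12.        ]
155.9 -83.1
152.4 -174.0
152.4 96.7
151.9 7.4
spot [548.95548853  29.57851294  98.        ] [548.87324506  24.33447332  98.        ]
(array([550.13079587,  29.64239304,  93.6101364 ]), np.float64(0.36210960869438175))
tip (array([537.73945184, 134.81373293, 218.06603879]), np.float64(0.5486901825770264))
jar [673.49131593  23.33364622  50.        ] ring [664.7066851 109.1063241   8.       ]
```

Emit:
jog_arm(deltas=[{"gripper":1,"translation":[0,0,0.37],"dr":[0,0,0]},{"gripper":1,"translation":[0,0,0.37],"dr":[0,0,0]},{"gripper":1,"translation":[0.19,-0.35,0],"dr":[0,0,-0.05]},{"gripper":1,"translation":[0.19,-0.35,0],"dr":[0,0,-0.05]},{"gripper":1,"translation":[0.19,-0.35,0],"dr":[0,0,-0.05]},{"gripper":1,"translation":[0.19,-0.35,0],"dr":[0,0,-0.05]},{"gripper":1,"translation":[0.19,-0.35,0],"dr":[0,0,-0.05]},{"gripper":1,"translation":[0.19,-0.35,0],"dr":[0,0,-0.05]},{"gripper":1,"translation":[0.19,-0.35,0],"dr":[0,0,-0.05]},{"gripper":1,"translation":[0.19,-0.35,0],"dr":[0,0,-0.05]},{"gripper":1,"translation":[0.19,-0.35,0],"dr":[0,0,-0.05]},{"gripper":1,"translation":[0.19,-0.35,0],"dr":[0,0,-0.05]}])

```text
clock: 1.1
eef_pos: [453.6, 214.9, 330.2]
tcp_rot: [-3.142, 0.0, 0.347]
contact_force: [0.6, -0.2, 0.8]
opening: 0.004
```

Emit:
jog_arm(deltas=[{"gripper":1,"translation":[0.19,-0.35,0],"dr":[0,0,-0.05]},{"gripper":1,"translation":[0.19,-0.35,0],"dr":[0,0,-0.05]},{"gripper":1,"translation":[0.19,-0.35,0],"dr":[0,0,-0.05]},{"gripper":1,"translation":[0.19,-0.35,0],"dr":[0,0,0]},{"gripper":1,"translation":[0.19,-0.35,0],"dr":[0,0,0]},{"gripper":1,"translation":[0,0,0],"dr":[0,0,0]}])

```text
clock: 1.6
eef_pos: [550.7, 36.4, 329.9]
tcp_rot: [3.139, -0.001, 0.111]
contact_force: [-1.1, -0.5, -0.1]
opening: 0.004
```

Emit:
jog_arm(deltas=[{"gripper":1,"translation":[0,-0.06,-0.38],"dr":[0,0,0]},{"gripper":1,"translation":[0,0,-0.38],"dr":[0,0,0]},{"gripper":1,"translation":[0,0,-0.38],"dr":[0,0,0]},{"gripper":1,"translation":[0,0,-0.38],"dr":[0,0,0]},{"gripper":1,"translation":[0,0,-0.38],"dr":[0,0,0]},{"gripper":1,"translation":[0,0,0],"dr":[0,0,0]},{"gripper":1,"translation":[0,0,0],"dr":[0,0,0]}])

```text
clock: 2.18
eef_pos: [546.8, 35.9, 139.0]
tcp_rot: [-3.141, 0.005, 0.115]
contact_force: [0.2, 0.2, 0.9]
opening: 0.004
```

Run:
```python
from h import *
from rig import r
c=r.calibration("wrist");im=r.grab_frame("wrist");cv2.imwrite("pics/w1.png",im)
print(np.round(c["world_from_camera"],2).tolist(),r.sense()["eef_pos"])
for b in blobs(hsv(im,(100,120,80),(125,255,255)),100):print(b,onz(c,b[1],97))
```

```text
[[0.99, 0.11, 0.03, 539.2], [0.11, -0.95, -0.3, 111.81], [-0.01, 0.3, -0.95, 256.13], [0.0, 0.0, 0.0, 1.0]] [548.49215532  36.02722899 141.05438677]
([393, 207, 57, 51, 2172], [421.2, 231.8]) [643.0350926   46.41737508  97.        ]
([248, 220, 47, 37, 384], [278.3, 230.1]) [558.60046809  37.57760666  97.        ]
([0, 260, 14, 29, 263], [5.8, 274.4]) [392.34065352 -12.83814654  97.        ]
```

View pics/w1.png

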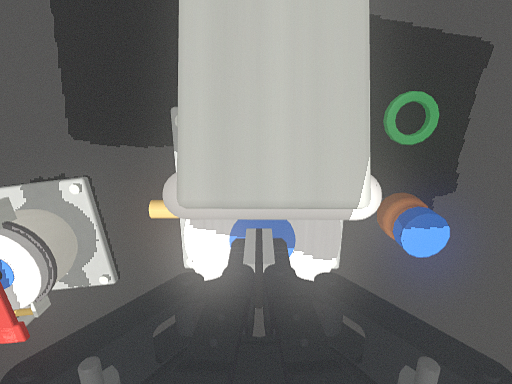

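The picture is dominated by the bar's hook in front of the wrist camera (top centre), and the spot is visible behind the fingers at (262,235). The camera is close to the hook, so I'll raise the arm and turn the tool a quarter turn to put the camera on the −x side before pressing.

Emit:
jog_arm(deltas=[{"gripper":1,"translation":[0.02,-0.06,0.35],"dr":[0,0,0]},{"gripper":1,"translation":[0,0,0.35],"dr":[0,0,0.075]},{"gripper":1,"translation":[0,0,0],"dr":[0,0,0.075]},{"gripper":1,"translation":[0,0,0],"dr":[0,0,0.075]},{"gripper":1,"translation":[0,0,0],"dr":[0,0,0.075]},{"gripper":1,"translation":[0,0,0],"dr":[0,0,0.075]},{"gripper":1,"translation":[0,0,0],"dr":[0,0,0.075]},{"gripper":1,"translation":[0,0,0],"dr":[0,0,0.075]},{"gripper":1,"translation":[0,0,0],"dr":[0,0,0.075]},{"gripper":1,"translation":[0,0,0],"dr":[0,0,0.075]},{"gripper":1,"translation":[0,0,0],"dr":[0,0,0.075]},{"gripper":1,"translation":[0,0,0],"dr":[0,0,0.075]}])

```text
clock: 3.23
eef_pos: [551.8, 30.1, 214.0]
tcp_rot: [3.137, -0.001, 1.417]
contact_force: [-0.4, -0.0, -1.1]
opening: 0.004
```

Emit:
jog_arm(deltas=[{"gripper":1,"translation":[0,0,-0.3],"dr":[0,0,0.075]},{"gripper":1,"translation":[0,0,-0.3],"dr":[0,0,0.075]},{"gripper":1,"translation":[0,0,-0.1],"dr":[0,0,0.025]},{"gripper":1,"translation":[0,0,-0.03],"dr":[0,0,0]},{"gripper":1,"translation":[0,0,-0.03],"dr":[0,0,0]},{"gripper":1,"translation":[0,0,-0.03],"dr":[0,0,0]},{"gripper":1,"translation":[0,0,-0.03],"dr":[0,0,0]},{"gripper":1,"translation":[0,0,0],"dr":[0,0,0]}])

```text
clock: 3.9
eef_pos: [550.8, 29.9, 129.1]
tcp_rot: [3.14, 0.0, 1.685]
contact_force: [0.1, 0.2, 0.2]
opening: 0.002
```

Emit:
jog_arm(deltas=[{"gripper":1,"translation":[0,0,-0.03],"dr":[0,0,0]},{"gripper":1,"translation":[0,0,-0.03],"dr":[0,0,0]},{"gripper":1,"translation":[0,0,-0.03],"dr":[0,0,0]},{"gripper":1,"translation":[0,0,-0.03],"dr":[0,0,0]}])

```text
clock: 4.23
eef_pos: [550.6, 29.8, 116.7]
tcp_rot: [3.141, 0.0, 1.685]
contact_force: [-2.0, -0.5, 8.9]
opening: -0.003
```

Emit:
jog_arm(deltas=[{"gripper":1,"translation":[0,0,-0.02],"dr":[0,0,0]},{"gripper":1,"translation":[0,0,-0.02],"dr":[0,0,0]}])

```text
clock: 4.4
eef_pos: [550.6, 29.9, 112.7]
tcp_rot: [3.141, 0.0, 1.686]
contact_force: [-1.6, -0.7, 8.6]
opening: 0.005
```

The gasket is sliding at about 8.6 N. I'll keep pressing until the force rises.

Emit:
jog_arm(deltas=[{"gripper":1,"translation":[0,0,-0.01],"dr":[0,0,0]},{"gripper":1,"translation":[0,0,-0.01],"dr":[0,0,0]}])

```text
clock: 4.57
eef_pos: [550.7, 29.9, 110.7]
tcp_rot: [3.141, 0.0, 1.686]
contact_force: [-0.5, -0.9, 7.5]
opening: -0.001
```

Emit:
jog_arm(deltas=[{"gripper":1,"translation":[0,0,-0.01],"dr":[0,0,0]},{"gripper":1,"translation":[0,0,0],"dr":[0,0,0]},{"gripper":1,"translation":[0,0,0],"dr":[0,0,0]}])

```text
clock: 4.82
eef_pos: [550.6, 29.9, 110.0]
tcp_rot: [3.141, 0.0, 1.686]
contact_force: [-1.8, -0.5, 9.5]
opening: 0.0
```

Emit:
jog_arm(deltas=[{"gripper":1,"translation":[0,0,-0.01],"dr":[0,0,0]},{"gripper":1,"translation":[0,0,0],"dr":[0,0,0]}])

```text
clock: 4.98
eef_pos: [550.7, 29.9, 109.9]
tcp_rot: [3.141, 0.0, 1.686]
contact_force: [-6.1, -0.5, 20.8]
opening: -0.0
```

Emit:
jog_arm(deltas=[{"gripper":1,"translation":[0,0,-0.005],"dr":[0,0,0]},{"gripper":1,"translation":[0,0,0],"dr":[0,0,0]}])

```text
clock: 5.15
eef_pos: [550.7, 29.9, 109.9]
tcp_rot: [3.141, 0.0, 1.686]
contact_force: [-6.9, -0.4, 27.0]
opening: 0.0
```

Force rises hard with no further travel, so the lid is seated at TCP z = 109.9. I'll retract, move over behind the bar and check with the side camera.

Emit:
jog_arm(deltas=[{"gripper":1,"translation":[0,0,0.2],"dr":[0,0,0]},{"gripper":1,"translation":[0,0,0.38],"dr":[0,0,0]},{"gripper":1,"translation":[0,0,0.38],"dr":[0,0,0]},{"gripper":1,"translation":[0,0,0.38],"dr":[0,0,0]},{"gripper":1,"translation":[0,0,0.38],"dr":[0,0,0]},{"gripper":1,"translation":[0,0,0.38],"dr":[0,0,0]},{"gripper":1,"translation":[-0.04,0.38,0],"dr":[0,0,0]},{"gripper":1,"translation":[-0.04,0.38,0],"dr":[0,0,0]},{"gripper":1,"translation":[-0.04,0.38,0],"dr":[0,0,0]},{"gripper":1,"translation":[-0.04,0.38,0],"dr":[0,0,0]},{"gripper":1,"translation":[-0.03,0.18,0],"dr":[0,0,0]},{"gripper":1,"translation":[0,0,0],"dr":[0,0,0]}])

```text
clock: 6.15
eef_pos: [530.5, 203.3, 317.4]
tcp_rot: [-3.141, -0.001, 1.689]
contact_force: [0.3, -0.2, 0.2]
opening: 0.005
```

Run:
```python
from rig import r
import cv2
im=r.grab_frame("side");cv2.imwrite("pics/s2.png",cv2.resize(im[90:235,205:325],(600,725))[:600]) 
cv2.imwrite("pics/s2.png",cv2.resize(im[85:235,205:325],(480,600),interpolation=2)); print(r.sense()["eef_pos"])
```

```text
[530.78390629 201.47958038 317.41172627]
```

View pics/s2.png

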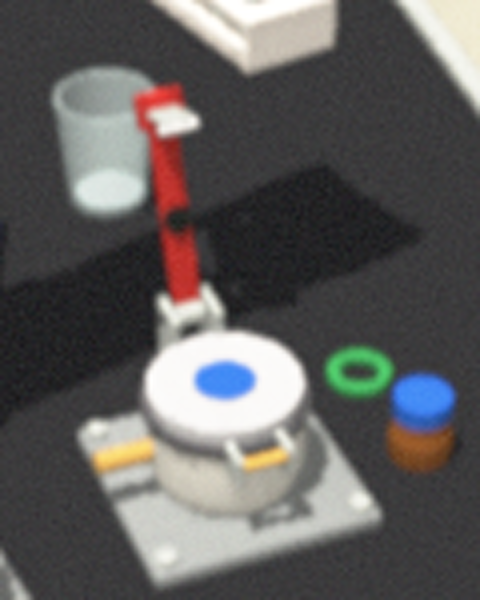

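No orange shows; the lid is home and the bar still leans back open. Next I'll drop in behind the bar and push it over.

Emit:
jog_arm(deltas=[{"gripper":1,"translation":[0,0,-0.34],"dr":[0,0,0]},{"gripper":1,"translation":[0,0,-0.34],"dr":[0,0,0]},{"gripper":1,"translation":[0,0,-0.32],"dr":[0,0,0]},{"gripper":1,"translation":[0.02,-0.15,0],"dr":[0,0,0]},{"gripper":1,"translation":[0.02,-0.15,0],"dr":[0,0,0]},{"gripper":1,"translation":[0.02,-0.15,0],"dr":[0,0,0]},{"gripper":1,"translation":[0.02,-0.15,0],"dr":[0,0,0]},{"gripper":1,"translation":[0.02,-0.15,0],"dr":[0,0,0]},{"gripper":1,"translation":[0.02,-0.15,0],"dr":[0,0,0]}])

```text
clock: 6.95
eef_pos: [543.3, 108.9, 222.0]
tcp_rot: [3.141, -0.002, 1.684]
contact_force: [-20.2, 1.0, 46.6]
opening: -0.004
```

Run:
```python
from rig import r
import cv2
im=r.grab_frame("side")
cv2.imwrite("pics/s3.png",cv2.resize(im[55:235,185:325],(466,600),interpolation=2))
```

```text
(no output)
```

View pics/s3.png

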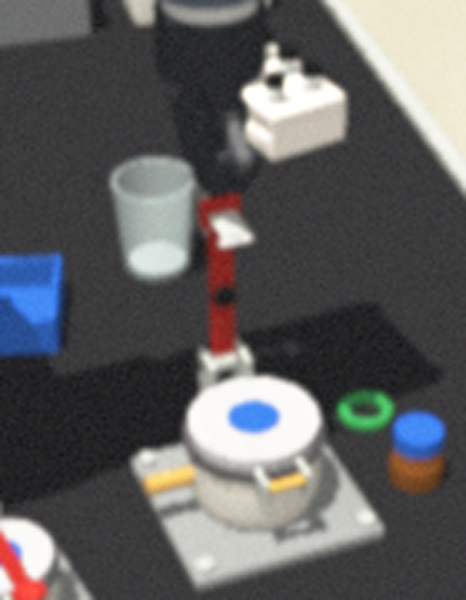

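The fingers' wide linkage is bearing on the bar's upper end (46 N upward), and the bar is now about vertical. I'll back straight up and come back with only the fingertips against the pad.

Emit:
jog_arm(deltas=[{"gripper":1,"translation":[0,0.05,0.2],"dr":[0,0,0]},{"gripper":1,"translation":[0,0.2,0.2],"dr":[0,0,0]},{"gripper":1,"translation":[0,0.2,0],"dr":[0,0,0]},{"gripper":1,"translation":[0,0,0],"dr":[0,0,0]}])

```text
clock: 7.33
eef_pos: [544.3, 156.0, 259.2]
tcp_rot: [3.139, -0.001, 1.685]
contact_force: [-0.2, -0.2, -0.4]
opening: -0.001
```

Run:
```python
from h import *
from rig import r
s=r.sense();print(s["eef_pos"],s["contact_force"])
C={n:dict(np.load(n+".npz")) for n in("top","side")};I={n:r.grab_frame(n) for n in C}
for n,(x0,y0,x1,y1) in {"top":(190,155,285,225),"side":(215,90,325,235)}.items():
    im=I[n][y0:y1,x0:x1];m=hsv(im,(0,150,60),(6,255,255))|hsv(im,(174,150,60),(180,255,255))
    print(n,[([b[0][0]+x0,b[0][1]+y0]+b[0][2:],[b[1][0]+x0,b[1][1]+y0]) for b in blobs(m)])
cv2.imwrite("pics/s4.png",np.hstack([cv2.resize(I["side"][55:235,185:325],(420,540),interpolation=2),cv2.resize(I["top"][140:230,190:280],(380,540),interpolation=2)]))
```

```text
[544.27206817 155.97507034 259.20384959] [-0.21554677 -0.21464702 -0.43533132]
top [([218, 172, 5, 14, 23], [219.9, 177.4])]
side [([245, 113, 13, 31, 164], [250.1, 127.4]), ([248, 145, 8, 16, 103], [251.2, 152.5])]
```

View pics/s4.png

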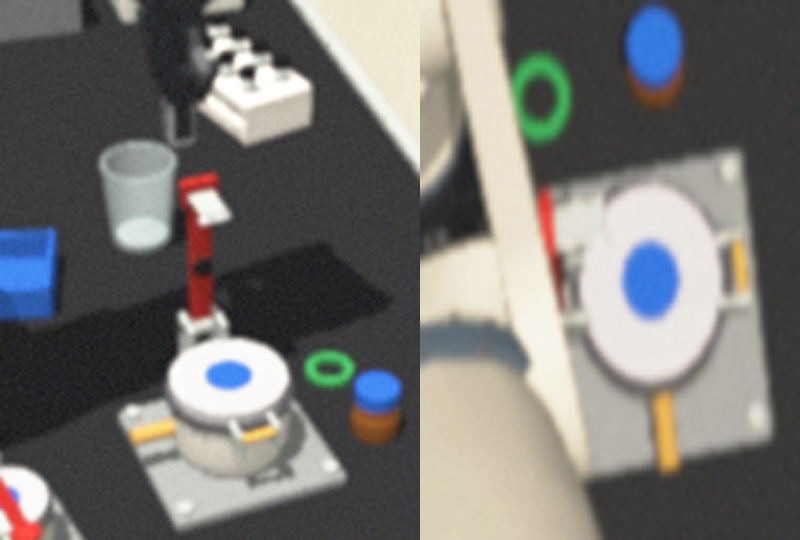

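Emit:
jog_arm(deltas=[{"gripper":1,"translation":[-0.03,-0.1,-0.19],"dr":[0,0,0]},{"gripper":1,"translation":[0,-0.2,0],"dr":[0,0,0]},{"gripper":1,"translation":[0,-0.15,0],"dr":[0,0,0]},{"gripper":1,"translation":[0.02,-0.15,-0.01],"dr":[0,0,0]}])

```text
clock: 7.77
eef_pos: [541.1, 92.8, 236.7]
tcp_rot: [-3.139, 0.0, 1.685]
contact_force: [0.4, 1.6, -0.3]
opening: -0.002
```

Emit:
jog_arm(deltas=[{"gripper":1,"translation":[0.02,-0.15,-0.03],"dr":[0,0,0]},{"gripper":1,"translation":[0.02,-0.15,-0.04],"dr":[0,0,0]}])

```text
clock: 7.93
eef_pos: [545.6, 62.8, 230.1]
tcp_rot: [-3.14, 0.0, 1.685]
contact_force: [-0.2, 0.6, -0.3]
opening: -0.002
```

Emit:
jog_arm(deltas=[{"gripper":1,"translation":[0.02,-0.16,-0.07],"dr":[0,0,0]},{"gripper":1,"translation":[0.02,-0.16,-0.09],"dr":[0,0,0]},{"gripper":1,"translation":[0.02,-0.13,-0.12],"dr":[0,0,0]},{"gripper":1,"translation":[0.01,-0.13,-0.14],"dr":[0,0,0]}])

```text
clock: 8.27
eef_pos: [553.2, 4.8, 187.9]
tcp_rot: [3.142, 0.0, 1.685]
contact_force: [-0.1, 1.0, 0.4]
opening: -0.002
```

Emit:
jog_arm(deltas=[{"gripper":1,"translation":[0.01,-0.08,-0.13],"dr":[0,0,0]},{"gripper":1,"translation":[0.01,-0.08,-0.13],"dr":[0,0,0]},{"gripper":1,"translation":[0.01,-0.12,-0.13],"dr":[0,0,0]}])

```text
clock: 8.52
eef_pos: [555.5, -22.4, 148.2]
tcp_rot: [-3.14, -0.0, 1.685]
contact_force: [0.8, 0.2, 0.3]
opening: 0.003
```

Run:
```python
from rig import r
import cv2
s=r.sense();print(s["eef_pos"],s["contact_force"])
im=r.grab_frame("side")
cv2.imwrite("pics/s5.png",cv2.resize(im[85:235,205:325],(480,600),interpolation=2))
```

```text
[555.50807214 -22.40692346 148.16662135] [0.77193995 0.20110693 0.25076095]
```

View pics/s5.png

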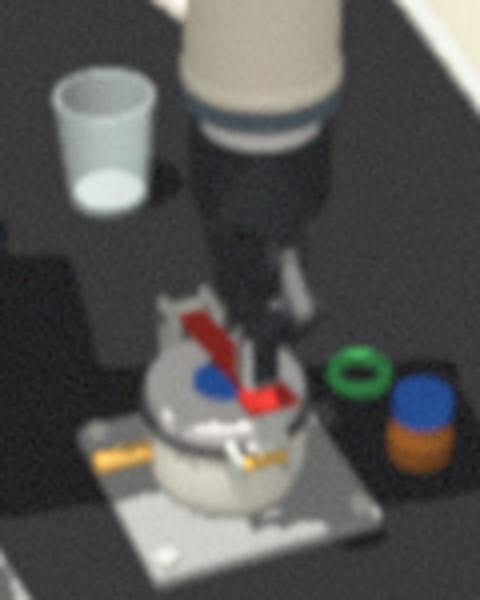

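The bar lies nearly down, with its pad just in front of the fingertips at about (265,398). I'll move over the pad (v = −69, i.e. x 558, y −39) and press.

Emit:
jog_arm(deltas=[{"gripper":1,"translation":[0.01,-0.08,0],"dr":[0,0,0]},{"gripper":1,"translation":[0.01,-0.08,0],"dr":[0,0,0]},{"gripper":1,"translation":[0,0,-0.06],"dr":[0,0,0]},{"gripper":1,"translation":[0,0,-0.04],"dr":[0,0,0]},{"gripper":1,"translation":[0,0,-0.02],"dr":[0,0,0]},{"gripper":1,"translation":[0,0,0],"dr":[0,0,0]}])

```text
clock: 9.07
eef_pos: [558.3, -37.0, 137.8]
tcp_rot: [-3.142, 0.0, 1.686]
contact_force: [-0.8, -1.5, 2.3]
opening: -0.001
```

Emit:
jog_arm(deltas=[{"gripper":1,"translation":[0,0,-0.02],"dr":[0,0,0]},{"gripper":1,"translation":[0,0,-0.02],"dr":[0,0,0]}])

```text
clock: 9.23
eef_pos: [558.7, -37.2, 136.0]
tcp_rot: [3.141, 0.001, 1.687]
contact_force: [0.2, -1.4, 2.5]
opening: 0.0
```

Emit:
jog_arm(deltas=[{"gripper":1,"translation":[0,0,-0.02],"dr":[0,0,0]},{"gripper":1,"translation":[0,0,-0.02],"dr":[0,0,0]}])

```text
clock: 9.4
eef_pos: [558.9, -37.4, 130.9]
tcp_rot: [3.14, 0.001, 1.687]
contact_force: [-0.7, -3.2, 6.4]
opening: 0.004
```

Emit:
jog_arm(deltas=[{"gripper":1,"translation":[0,0,-0.02],"dr":[0,0,0]},{"gripper":1,"translation":[0,0,-0.02],"dr":[0,0,0]}])

```text
clock: 9.57
eef_pos: [558.7, -36.9, 126.1]
tcp_rot: [3.14, 0.0, 1.686]
contact_force: [-0.9, -0.7, -0.7]
opening: -0.002
```

Emit:
jog_arm(deltas=[{"gripper":1,"translation":[0,0,-0.02],"dr":[0,0,0]},{"gripper":1,"translation":[0,0,-0.015],"dr":[0,0,0]}])

```text
clock: 9.73
eef_pos: [558.3, -36.8, 122.5]
tcp_rot: [3.142, -0.0, 1.686]
contact_force: [-5.5, 1.4, 23.1]
opening: 0.0
```

Emit:
jog_arm(deltas=[{"gripper":1,"translation":[0,0,-0.01],"dr":[0,0,0]},{"gripper":1,"translation":[0,0,0],"dr":[0,0,0]}])

```text
clock: 9.9
eef_pos: [558.3, -36.8, 122.6]
tcp_rot: [-3.142, -0.0, 1.686]
contact_force: [-6.3, 1.1, 18.7]
opening: -0.002
```

The force peaked and dropped (the hook snapped through), then hit a hard stop at z = 122.5, against 122 predicted. I'll retract and check.

Emit:
jog_arm(deltas=[{"gripper":1,"translation":[0,0,0.1],"dr":[0,0,0]},{"gripper":1,"translation":[0,0,0.35],"dr":[0,0,0]},{"gripper":1,"translation":[0,0,0.35],"dr":[0,0,0]},{"gripper":1,"translation":[0,0,0.35],"dr":[0,0,0]},{"gripper":1,"translation":[-0.3,0,0.2],"dr":[0,0,0]},{"gripper":1,"translation":[-0.35,0,0.1],"dr":[0,0,0]},{"gripper":1,"translation":[-0.35,0,0],"dr":[0,0,0]},{"gripper":1,"translation":[0,0,0],"dr":[0,0,0]},{"gripper":1,"translation":[0,0,0],"dr":[0,0,0]}])

```text
clock: 10.65
eef_pos: [456.9, -36.9, 266.6]
tcp_rot: [3.141, -0.0, 1.686]
contact_force: [0.3, 0.4, 0.3]
opening: 0.004
```

Run:
```python
from h import *
from rig import r
s=r.sense();print(s["eef_pos"],s["contact_force"],s["clock"])
C={n:dict(np.load(n+".npz")) for n in("top","side")};I={n:r.grab_frame(n) for n in C}
x0,y0,x1,y1=215,130,325,235;im=I["side"][y0:y1,x0:x1];m=hsv(im,(0,150,60),(6,255,255))|hsv(im,(174,150,60),(180,255,255))
print([([b[0][0]+x0,b[0][1]+y0]+b[0][2:],[b[1][0]+x0,b[1][1]+y0]) for b in blobs(m)])
W=np.linalg.inv(C["side"]["world_from_camera"])
for a in (0,.1):
    v=62-131*np.cos(a)-4*np.sin(a);z=94+131*np.sin(a)+4*np.cos(a);p=C["side"]["mtx"]@(W@[550.1-.113*v,29.6+.994*v,z,1])[:3];print("pad expected",a,p[:2]/p[2])
cv2.imwrite("pics/s6.png",np.hstack([cv2.resize(I["side"][130:235,215:320],(400,400),interpolation=2),cv2.resize(I["top"][140:230,190:280],(400,400),interpolation=2)]))
```

```text
[456.87804687 -36.91678307 266.6060653 ] [0.33692718 0.35601768 0.33598618] 10.65
[([251, 164, 28, 35, 252], [264.7, 182.9])]
pad expected 0 [272.09967178 191.65890933]
pad expected 0.1 [272.11431646 187.27481235]
```

View pics/s6.png

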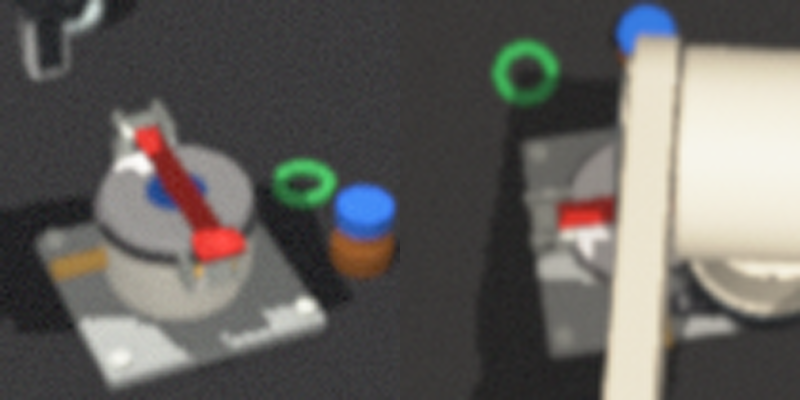

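The pad appears at side pixel (272, 194). That fits the closed position (expected 272, 192), not resting on the pin (272, 187). No orange shows, the arm is clear and the jar and ring are in place.

```bash
python3 -c "
from rig import r
print(r.sign_off())"
```

```text
the job is handed in; nothing more can be done
None
```

The pot is closed and the job is handed in, at about 11 s on the robot's clock; no verdict was reported.

- **Lid:** I pressed it down with the bar open. It slid at about 8–9 N, then stopped hard at 27 N. The side view afterwards showed no orange, with the bar still leaning back.
- **Bar:** I pushed it over and pressed its free end. The force rose to at least 6 N and fell away as the hook passed the pin. The bar then stopped hard at TCP z = 122.5 mm, against about 122 mm expected when closed.
- **Last checks:** In the last side picture the pad is at (272, 194). Closed should be (272, 192); resting on the pin would be (272, 187). The lid shows no orange, and the jar and ring look unmoved. The gripper was clear of everything, with about 0 N on the wrist. I did not re-measure the other bystanders, and I judged the hook from the force drop and the bar's position, not from a close-up.

**One fault on the way:** on the first push, the wide part of the fingers bore down on the top of the upright bar with about 47 N vertical at the wrist (51 N in all). I backed off and pushed again with only the fingertips. The limit on the arm and gripper body is 40 N. I believe the fingers made the contact, not the body, but I could not confirm that.

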